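# Ring-mark the tall spice jar and turn it to the front

## Robot

A 6-joint arm with a two-finger parallel gripper is mounted at the origin on the work surface. World frame = base frame: x ahead of the robot, y to its left, z up, the work surface at z = 0. Lengths are in m, angles in rad, forces in N, time in s.
With the tool pointing down it reaches from about 0.3 to 0.875 m from the base axis. Payload 4.2 kg.
Tool frame: the origin (TCP) lies midway between the tips of the shut fingers; the grasp point (between the pads) lies 19 mm behind it; z points along the fingers, y is the line along which they close (so a half turn about z gives the same grasp; the last joint's range is limited). The gripper opens to 85 mm and grips with 20 to 120 N. Pads are 22 mm wide; open, the fingers measure 114 mm over their backs; the gripper's body (76 mm by 85 mm) begins 54 mm behind the grasp point. The pads swing forward as they close: fully open they stand 13 mm farther back than shut.
Start: joints at [-1.147, 0.32, 1.565, -0, 1.257, -0.02], TCP at [0.247, -0.519, 0.231] pointing down, gripper open.
Joint ranges: [-3.11, 3.11], [-0.84, 2.01], [0.21, 2.61], [-1.34, 4.49], [0.05, 2.63], [-2.56, 2.56]. Speed limits (rad/s): [2.57, 2.57, 3.14, 3.14, 3.14, 3.14].

## Interface

Orientations are given as a unit quaternion [x, y, z, w].
In Python, from station import sensors, eyes, manip gives the robot as it stands.
- The arm moves only by the tool step_arm, never from a script. Its argument "series" is a list of rows, each a list of 5 numbers: the shift along the tool's x, y, z in m, then the turn about the tool's z in degrees, then the closure, from 0 (fully open) to 1 (shut). In form: [[tx, ty, tz, twist, hand], ...]. A call has 1 to 5 rows; each row shifts and turns the commanded pose from where the row before left it, along the tool's axes as they then stand; what a row does not reach is not made up. A row lasts 1/12 s, in which the tool goes at most 41.7 mm and 7.16 degrees, less where a joint would pass 70% of its speed; a pose out of reach is approached as far as the arm can. A call is refused whole if a number of a shift passes 0.0417 or a number of a turn 7.16, either way. A call with a gripper value outside its range is refused whole. The fingers move at their own pace and stop on an object; "newtons" is the grip in N (left out, the last holds). Time passes only in rows, so rows that do not move let the fingers close. It gives the time, the measured TCP pose, the force and the opening at its end, in the units of the state.
- sensors.get_obs(): the state, without advancing time (a new reading comes with each control period).
- eyes.get_image(name): name is "scene" or "top" or "wrist"; returns a dict with "frame" (384x512x3 uint8, blue, green, red), "fx", "fy", "cx", "cy" (pixels), "distortion" ([k1, k2, p1, p2, k3] as OpenCV has them; the pictures are not rectified), "origin" and "attitude" of the camera in the world. Camera axes: x right, y down, z forward; pixel columns grow to the right and rows downward; lengths in m; the calibration is good to about 2 mm. A picture is of the moment at which its call begins. There is no depth.
- manip.hand_in(): hands the job in, once; it reports no verdict.
The state is a dict: "time": time; "joint_pos": joint angles; "qvel": joint speeds; "tau": joint torques, N m; "eef_pos": TCP position; "eef_rot": TCP orientation; "contact_force": force on the tool from outside, world axes, zero at the start; "moment": the same for the moment, N m; "grip_width": finger opening in m.
Only numpy, scipy, OpenCV 4.12 (cv2) and the standard library are available. Lean on these libraries where they do the work, as an engineer would, in place of code of your own. Each camera call takes 0.05 s, during which the arm holds its last target. There are 200 camera calls.

## Task

Mark the spice jar that needs refilling: take the steel ring from the red tray, thread it over the lid knob of the one tall, slim jar on the spice carousel so that it lies flat on that lid, and let go of it. Then turn the carousel until the marked jar stands squarely at the front, in line with the steel tongue on the base, and finish while gripping the carousel's central handle, so that the carousel is held still for the cook. Leave the other things where they are.

Things in the scene. Friction and masses are not known exactly. Their poses are not given: they have to be found in the camera images.
- ring: plain steel ring, outside diameter 42 mm, hole 26 mm, 12 mm high, 60 g, lying flat in the red tray; origin at the centre of its underside, z up
- tall_lid (a point): centre of the top of the steel lid of the one tall jar on the carousel. The lid is flat, 54 mm across, 130 mm above the table; from its centre rises a slim steel knob, 12 mm thick and 26 mm high (top at 156 mm). The jar is fast on the carousel disc, its axis 85 mm from the carousel's axis; three squat jars, shorter and wider (66 mm across, lids at 98 mm, stubby knobs 22 mm thick with tops at 110 mm), stand at the other quarters. This point turns with the carousel
- front (a point): point on the fixed base of the carousel, at table height, 85 mm from the carousel's axis: when the tall jar faces front its axis stands over this point. A steel tongue 30 mm wide, with an upturned end 24 mm high, sticks out of the base in the same direction (towards the robot, turned by up to 25 degrees); its end is 170 mm from the carousel's axis
- handle (a point): centre of the round dark-wood handle in the middle of the carousel, on the carousel's vertical axis, 166 mm above the table. The handle is 34 mm in diameter and 52 mm high (from 140 to 192 mm above the table), on a 20 mm stem
- carousel: the turning part of the spice carousel: round wooden disc 250 mm across, top 30 mm above the table, with the four jars and the handle fast on it; origin on its vertical axis, 18 mm above the table; its -x axis points to the tall jar. It turns endlessly both ways with about 0.1 N m of friction and stays where it is left
- tray: fixed red plastic tray, 240 x 180 mm, rim 18 mm high, floor and walls 4 mm thick; origin at the centre of its underside, x along its length
- stopper: bystander: cork stopper, 34 mm across and 30 mm high, upright in the tray; origin at the centre of its underside
- jar_a: bystander: loose glass jar, 80 mm across, 150 mm high, beyond the carousel; origin at the centre of its underside
- jar_b: bystander: loose glass jar, 80 mm across, 110 mm high, beyond the carousel; origin at the centre of its underside
- mill: bystander: dark-wood pepper mill, 54 mm across, 132 mm high; origin at the centre of its underside
- bowl: bystander: small white bowl, 76 mm across, 35 mm high; origin at the centre of its underside
- spoon: bystander: wooden spoon lying on the table left of the carousel; origin at its underside, x along it
- mug: bystander: mug, 80 mm across, 90 mm high; origin at the centre of its underside
Not all that is in view belongs to the job. Several things have the shape of the ring; the one meant has the colours described above.

How it is judged:
On the way, in this order (a step that is already met when the one before it is completed fails the run):
1. the ring lies on the tall jar's lid, around its knob, let go (distance between ring and tall_lid below 0.012 m and angle between ring's own z axis and vertical below 0.15 rad and contact force between the fingers and ring below 0.1 N), for 0.2 s.
2. the tall jar stands at the front (horizontal distance between tall_lid and front below 0.012 m), for 0.2 s.
At the end, for the whole second after the job is handed in: Tall jar's axis within 12 mm (8 deg) of the front point, carousel still (under 0.05 rad/s), fingers gripping the central handle (over 3 N); ring flat on the tall jar's lid around its knob (centre within 12 mm of the lid's), untouched by the robot (all of step 1 and horizontal distance between tall_lid and front below 0.012 m and angular speed of carousel below 0.05 rad/s and contact force between the fingers and carousel above 3 N and horizontal distance between the grasp point and handle below 0.02 m and contact force between the arm and ring below 0.1 N); the arm keeps its last pose, push and grip.
It fails at once if a bystander is shifted by more than 30 mm (distance of any of stopper, jar_a, jar_b, mill, bowl, spoon, mug from where it was at the start of the episode above 0.03 m).
It also fails if it takes over 54 s, if anything falls off the work surface, if the arm or the gripper's body presses on something with over 40 N, if the wrist force passes 120 N, or if a joint passes its speed limit or range.

## Working session

There is one attempt and no reset: what is moved stays moved. The work goes in short steps, Python scripts to look and compute and a tool call to move; the robot and the scene stay as the last step left them, time stands still between calls to the robot, and variables do not carry over. Pictures are saved under pics/ and viewed, on a budget of 10 in all, crops included, one or two more only if the job needs it, and the job is handed in when it is done.

Besides the shell and the picture viewer there is one more tool, called as name(argument=value, ...) on one line, values as JSON. step_arm: Moves the arm, as the interface text tells. Its arguments: {"type":"object","properties":{"series":{"type":"array"},"newtons":{"type":"number"}},"required":["series"]}

```bash
mkdir -p pics; ls
cat > h.py <<'E'
import numpy as np, cv2
from scipy.spatial.transform import Rotation as R
from station import sensors, eyes, manip
def cam(n):
    return eyes.get_image(n)
def att(im):
    a=np.array(im["attitude"],float)
    return a if a.shape==(3,3) else R.from_quat(a).as_matrix()
def K(im): return np.array([[im["fx"],0,im["cx"]],[0,im["fy"],im["cy"]],[0,0,1.]])
def ray(im,px,z):
    p=cv2.undistortPoints(np.array([[px]],float),K(im),np.array(im["distortion"],float))[0,0]
    d=att(im)@np.array([p[0],p[1],1]); o=np.array(im["origin"],float)
    return o+d*(z-o[2])/d[2]
def proj(im,P):
    M=att(im).T; t=-M@np.array(im["origin"],float)
    return cv2.projectPoints(np.array([P],float),cv2.Rodrigues(M)[0],t,K(im),np.array(im["distortion"],float))[0][0,0]
E
python3 - <<'E'
from h import *
import pickle
for n in("scene","top"):
    im=cam(n); pickle.dump(im,open(n+".pkl","wb")); cv2.imwrite(f"pics/{n}0.png",im["frame"])
    print(n,im["origin"],np.array(im["attitude"]).round(3).tolist(),im["fx"],im["distortion"])
print(sensors.get_obs())
E
```

```text
pics
scene [ 1.12615336 -0.39587002  1.1592305 ] [0.848, 0.446, -0.13, -0.254] 419.34544989994725 [0.00539129 0.         0.         0.         0.        ]
top [ 0.33564193 -0.00673492  1.32924587] [-0.703, 0.704, -0.066, 0.07] 380.0939727445518 [-0.1284136  0.         0.         0.         0.       ]
{'time': 0.1, 'joint_pos': array([-1.14698917e+00,  3.20213324e-01,  1.56557342e+00,  3.47808379e-06,
        1.25741423e+00, -1.99570833e-02]), 'qvel': array([ 0.00109717, -0.00193832, -0.00297299,  0.00204091,  0.00156783,
       -0.00111929]), 'tau': array([-3.20089930e-04, -4.16410804e+01, -2.34704411e+01,  1.37790112e-04,
        4.90270046e-03, -2.09346217e-05]), 'eef_pos': array([ 0.24671456, -0.5188938 ,  0.23056839]), 'eef_rot': array([ 9.75484789e-01,  2.20065399e-01, -1.59658639e-04, -7.88153686e-04]), 'contact_force': array([ 0.50314162, -0.06431591,  0.60217827]), 'moment': array([0.01124183, 0.05250909, 0.02739141]), 'grip_width': 0.08560228986799444}
```

View pics/scene0.png

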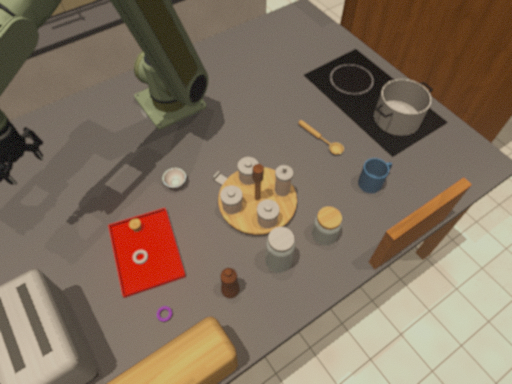

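View pics/top0.png

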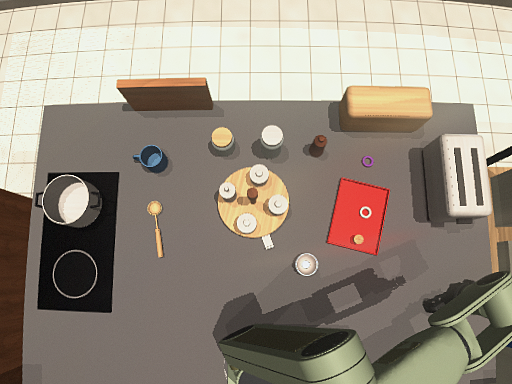

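The pictures show these ring-shaped things:
- white-grey steel ring in the red tray: top (365,212), scene (140,257)
- purple ring on the table: top (367,160), scene (165,314)
- bowl: top (306,264)

I choose the steel ring in the tray. The tall jar is at top (227,190), scene (285,178), the handle at top (252,195), and the tongue at top (267,242).

Run:
```python
from h import *
import pickle
T=pickle.load(open("top.pkl","rb"));S=pickle.load(open("scene.pkl","rb"))
def comp(im,box,f,zs,nm):
    x0,y0,x1,y1=box; h=cv2.cvtColor(im["frame"],cv2.COLOR_BGR2HSV)[y0:y1,x0:x1].astype(int)
    m=f(h).astype(np.uint8); n,l,s,c=cv2.connectedComponentsWithStats(m)
    for i in range(1,n):
        if s[i,4]>25: 
            px=c[i]+[x0,y0]; print(nm,s[i,:].tolist(),px.round(1),ray(im,px,zs).round(4))
grey=lambda h:(h[...,1]<90)&(h[...,2]>120)
comp(T,(350,198,380,226),grey,.016,"ringT")
comp(S,(128,245,153,269),grey,.010,"ringS")
comp(T,(215,175,240,203),lambda h:(h[...,1]<70)&(h[...,2]>130),.13,"tallT")
comp(T,(244,183,262,206),lambda h:(h[...,2]<110),.192,"handleT")
comp(T,(255,232,280,255),lambda h:(h[...,1]<70)&(h[...,2]>150),.012,"tongueT")
comp(T,(205,155,300,245),lambda h:(h[...,0]>8)&(h[...,0]<28)&(h[...,1]>80)&(h[...,2]>120),.03,"disc")
comp(T,(320,170,400,262),lambda h:((h[...,0]<6)|(h[...,0]>174))&(h[...,1]>180),.01,"tray")
a=cv2.resize(T["frame"][170:262,320:400],None,fx=4,fy=4,interpolation=2)
b=cv2.resize(T["frame"][160:252,210:300],None,fx=4,fy=4,interpolation=2)
cv2.imwrite("pics/crop.png",np.hstack([a,b]))
```

```text
ringT [10, 9, 11, 11, 67] [365.2 212. ] [ 0.5203 -0.3782  0.016 ]
ringS [5, 5, 15, 14, 98] [139.8 256.5] [ 0.519 -0.379  0.01 ]
tallT [1, 0, 9, 10, 29] [219.3 178.5] [0.6153 0.1238 0.13  ]
tallT [4, 7, 17, 17, 217] [226.7 189.9] [0.5777 0.099  0.13  ]
handleT [4, 12, 10, 9, 40] [252.5 199.3] [0.5357 0.0147 0.192 ]
tongueT [7, 2, 12, 16, 119] [267.3 241.4] [ 0.4198 -0.0332  0.012 ]
disc [13, 12, 72, 71, 2726] [252.5 203. ] [0.5512 0.0177 0.03  ]
tray [7, 8, 63, 66, 2718] [357.5 210.8] [ 0.5256 -0.3527  0.01  ]
tray [42, 39, 6, 7, 28] [364.9 211.9] [ 0.5215 -0.3788  0.01  ]
tray [36, 76, 23, 9, 68] [370.1 250.7] [ 0.3852 -0.3909  0.01  ]
```

View pics/crop.png

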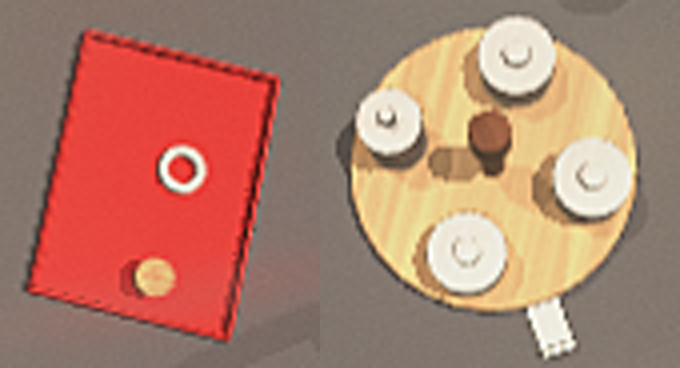

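The crop confirms the steel ring in the red tray at crop (182,170), clear of the stopper. The tall slim jar, with its narrow lid and slim knob, is at crop (387,120). Next I move above the ring.

step_arm(series=[[0.0307,-0.0009,0.011,0,0.1],[0.0307,-0.0009,0.011,0,0.2],[0.0307,-0.0009,0.011,0,0.25],[0.0307,-0.0009,0.011,0,0.25],[0.0307,-0.0009,0.011,0,0.25]], newtons=40)

```text
time: 0.52
eef_pos: [0.3845, -0.4484, 0.1754]
eef_rot: [0.976, 0.22, -0.0, -0.0]
contact_force: [0.5, -0.5, 0.3]
grip_width: 0.0644
```

step_arm(series=[[0.0307,-0.0009,0.011,0,0.25],[0.0307,-0.0009,0.011,0,0.25],[0.0307,-0.0009,0.011,0,0.25],[0.0307,-0.0009,0.011,0,0.25],[0.0307,-0.0009,0.011,0,0.25]])

```text
time: 0.93
eef_pos: [0.5213, -0.3783, 0.1203]
eef_rot: [0.975, 0.22, -0.0, -0.0]
contact_force: [0.1, -0.5, -0.3]
grip_width: 0.0641
```

step_arm(series=[[0,0,0,0,0.25],[0,0,0,0,0.25]])

```text
time: 1.1
eef_pos: [0.5208, -0.378, 0.1198]
eef_rot: [0.975, 0.221, -0.001, -0.001]
contact_force: [0.3, 0.2, -0.2]
grip_width: 0.064
```

```bash
cat >> h.py <<'E'
def grey(im,z,near,rad=0.05,smax=70,vmin=120):
    """components of unsaturated bright pixels whose ray at z lies near a point"""
    h=cv2.cvtColor(im["frame"],cv2.COLOR_BGR2HSV); m=((h[...,1]<smax)&(h[...,2]>vmin)).astype(np.uint8)
    out=[]
    n,l,s,c=cv2.connectedComponentsWithStats(m)
    for i in range(1,n):
        if s[i,4]>30:
            p=ray(im,c[i],z)
            if np.hypot(*(p-near)[:2])<rad:
                cnt=max(cv2.findContours((l==i).astype(np.uint8),0,1)[0],key=len)
                (cx,cy),r=cv2.minEnclosingCircle(cnt)
                out.append((s[i].tolist(),c[i].round(1),p.round(4),np.round([cx,cy,r],1),ray(im,(cx,cy),z).round(4)))
    return out
def move(target):
    o=sensors.get_obs(); M=R.from_quat(o["eef_rot"]).as_matrix()
    return (M.T@(np.array(target)-o["eef_pos"])).round(4)
def st():
    o=sensors.get_obs(); M=R.from_quat(o["eef_rot"]).as_matrix()
    print("t",round(o["time"],2),"pos",o["eef_pos"].round(4),"yaw",np.degrees(np.arctan2(M[1,0],M[0,0])).round(1),"tilt",M[2].round(3),"F",o["contact_force"].round(1),"w",round(o["grip_width"],4),"q",o["joint_pos"].round(2))
E
python3 - <<'E'
from h import *
st(); im=cam("wrist"); cv2.imwrite("pics/w1.png",im["frame"])
for r in grey(im,.016,np.array([.52,-.379,0])): print(*r)
E
```

```text
t 1.1 pos [ 0.5208 -0.378   0.1198] yaw 25.6 tilt [-0.002 -0.002 -1.   ] F [ 0.3  0.2 -0.2] w 0.064 q [-0.65  0.51  1.55 -0.    1.08  0.48]
[228, 170, 46, 45, 946] [250.3 192.2] [ 0.5214 -0.3776  0.016 ] [250.3 192.   23.1] [ 0.5216 -0.3775  0.016 ]
```

View pics/w1.png

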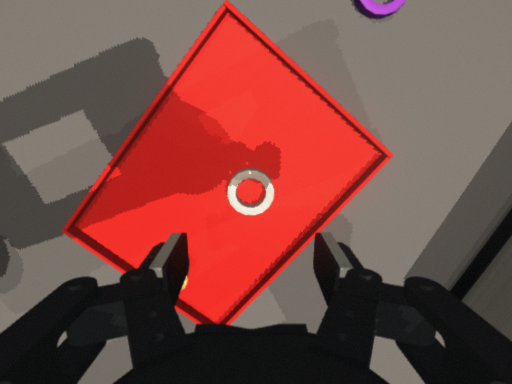

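The wrist view shows the steel ring at (250,192), at (0.5215,-0.3777) and within 1 mm of the tool axis. The fingers are clear of the tray rim and the stopper, so I go down.

step_arm(series=[[0.0005,0,0.035,0,0.25],[0,0,0.035,0,0.25],[0,0,0.025,0,0.25],[0,0,0.013,0,0.25],[0,0,0.007,0,0.25]])

```text
time: 1.57
eef_pos: [0.5184, -0.3793, 0.0044]
eef_rot: [0.976, 0.219, -0.001, -0.001]
contact_force: [-0.4, 0.4, -0.5]
grip_width: 0.0637
```

step_arm(series=[[0,0,0,0,0.25],[0,0,0,0,0.5],[0,0,0,0,0.8],[0,0,0,0,0.8],[0,0,0,0,0.8]])

```text
time: 1.98
eef_pos: [0.5215, -0.3803, 0.0084]
eef_rot: [0.975, 0.22, 0.001, 0.002]
contact_force: [-1.4, -1.5, 5.6]
grip_width: 0.0391
```

step_arm(series=[[0,0,0,0,0.8],[0,0,-0.02,0,0.8],[0,0,-0.03,0,0.8],[0,0,-0.04,0,0.8],[0,0,-0.04,0,0.8]])

```text
time: 2.4
eef_pos: [0.5202, -0.3786, 0.1374]
eef_rot: [0.975, 0.22, -0.001, -0.001]
contact_force: [0.9, -1.1, -1.1]
grip_width: 0.0394
```

step_arm(series=[[0,0,-0.04,0,0.8],[0,0,-0.04,0,0.8],[0,0,-0.02,0,0.8],[0,0,0,0,0.8]])

```text
time: 2.73
eef_pos: [0.5229, -0.3806, 0.2436]
eef_rot: [0.975, 0.22, 0.004, 0.005]
contact_force: [-0.2, -0.9, 0.3]
grip_width: 0.0392
```

Run:
```python
from h import *
st(); im=cam("wrist"); cv2.imwrite("pics/w2.png",im["frame"])
t=cam("top")
print(ray(t,(252.5,193),.192)); print("tall", [ (r[0],r[3],r[4]) for r in grey(t,.13,np.array([.578,.099,0]),.03)])
```

```text
t 2.73 pos [ 0.5229 -0.3806  0.2436] yaw 25.4 tilt [ 0.006  0.012 -1.   ] F [-0.2 -0.9  0.3] w 0.0392 q [-0.65  0.42  1.38  0.    1.33  0.48]
[0.55523256 0.01470447 0.192     ]
tall []
```

View pics/w2.png

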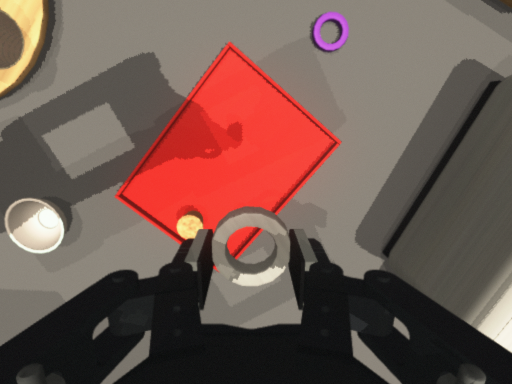

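The ring is held between the pads, with its centre at about (252,248). The stopper (190,226) and the bowl have not moved. Next I carry the ring towards the tall jar, keeping above the handle height.

step_arm(series=[[0.0196,-0.0315,0,0,0.8],[0.0196,-0.0315,0,0,0.8],[0.0196,-0.0315,0,0,0.8],[0.0196,-0.0315,0,0,0.8],[0.0196,-0.0315,0,0,0.8]])

```text
time: 3.25
eef_pos: [0.5403, -0.1927, 0.2337]
eef_rot: [0.976, 0.22, -0.002, -0.001]
contact_force: [0.4, 0.0, -0.8]
grip_width: 0.0395
```

step_arm(series=[[0.0196,-0.0315,0,0,0.8],[0.0196,-0.0315,0,0,0.8],[0.0196,-0.0315,0,0,0.8],[0.0196,-0.0315,0,0,0.8],[0.0196,-0.0315,0,0,0.8]])

```text
time: 3.67
eef_pos: [0.5611, -0.0086, 0.2339]
eef_rot: [0.975, 0.22, -0.002, -0.001]
contact_force: [0.1, 0.6, -1.1]
grip_width: 0.0391
```

step_arm(series=[[0.0196,-0.0315,0,0,0.8],[0.0196,-0.0315,0,0,0.8],[0.0196,-0.0315,0,0,0.8],[0,0,0,0,0.8],[0,0,0,0,0.8]])

```text
time: 4.08
eef_pos: [0.5739, 0.1017, 0.2338]
eef_rot: [0.975, 0.222, -0.002, 0.0]
contact_force: [-0.3, -0.9, -0.2]
grip_width: 0.0392
```

Run:
```python
from h import *
import pickle
st(); im=cam("wrist"); cv2.imwrite("pics/w3.png",im["frame"]); pickle.dump(im,open("w3.pkl","wb"))
print(im["origin"],im["fx"])
for dz in(-.004,0,.004):
    o=sensors.get_obs();M=R.from_quat(o["eef_rot"]).as_matrix()
    q=np.array([proj(im,o["eef_pos"]+[0,0,dz+.012]+.021*np.array([np.cos(a),np.sin(a),0])) for a in np.arange(0,6.28,.1)])
    print(dz,q.min(0).round(),q.max(0).round())
for r in grey(im,.13,np.array([.578,.099,0]),.04): print(*r)
```

```text
t 4.08 pos [0.5739 0.1017 0.2338] yaw 25.6 tilt [-0.005 -0.001 -1.   ] F [-0.3 -0.9 -0.2] w 0.0392 q [ 0.16  0.33  1.54 -0.    1.27  1.28]
[0.63705246 0.13125183 0.37578713] 294.8337914257732
-0.004 [210. 215.] [294. 291.]
0 [209. 218.] [295. 296.]
0.004 [208. 222.] [296. 301.]
[224, 160, 62, 53, 2414] [254.8 185.5] [0.5814 0.101  0.13  ] [254.5 188.8  30.5] [0.5786 0.0999 0.13  ]
[214, 213, 74, 43, 1038] [246.  226.2] [0.5441 0.0916 0.13  ] [250.4 240.   36.6] [0.5337 0.0822 0.13  ]
```

View pics/w3.png

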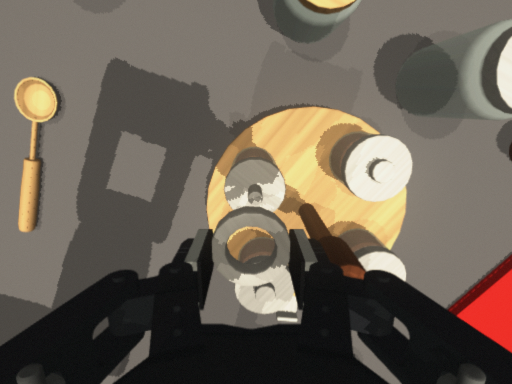

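Run:
```python
from h import *
import pickle
im=pickle.load(open("w3.pkl","rb"))
for b in(-.004,-.008,-.012):
    print(b,ray(im,(251,245),.2338+.012+b).round(4))
# knob top: about (255,190)
print("knobtop",ray(im,(255,190),.156).round(4))
print(move([.578,.0995,.2338]))
```

```text
-0.004 [0.5784 0.1031 0.2418]
-0.008 [0.5766 0.1023 0.2378]
-0.012 [0.5749 0.1014 0.2338]
knobtop [0.5841 0.1025 0.156 ]
[0.0033 0.0025 0.0004]
```

The view shows the held ring centred at about (251,245), the tall lid at (254,189) and the handle at bottom right. The ring is 2–3 mm off the lid in xy. I make a small correction, go part way down and look through the hole.

step_arm(series=[[0.001,0.003,0.02,0,0.8],[0,0,0.03,0,0.8],[0,0,0.005,0,0.8],[0,0,0,0,0.8],[0,0,0,0,0.8]])

```text
time: 4.55
eef_pos: [0.5773, 0.0968, 0.1815]
eef_rot: [0.976, 0.219, -0.0, 0.0]
contact_force: [0.1, -0.4, -0.5]
grip_width: 0.0391
```

Run:
```python
from h import *
st(); im=cam("wrist"); s=cam("scene")
a=cv2.resize(im["frame"][150:310,190:320],None,fx=3,fy=3,interpolation=2)
p=proj(s,[.578,.1,.15]).astype(int);print(p)
b=cv2.resize(s["frame"][p[1]-40:p[1]+40,p[0]-30:p[0]+30],(360,480),interpolation=2)
cv2.imwrite("pics/c4.png",np.hstack([a,b]))
for z in (.13,.156): print(z,proj(im,[.578,.0997,z]).round(1))
```

```text
t 4.55 pos [0.5773 0.0968 0.1815] yaw 25.3 tilt [-0.001  0.    -1.   ] F [ 0.1 -0.4 -0.5] w 0.0391 q [ 0.15  0.37  1.62 -0.    1.15  1.28]
[284 167]
0.13 [246.6 210.9]
0.156 [246. 225.]
```

View pics/c4.png

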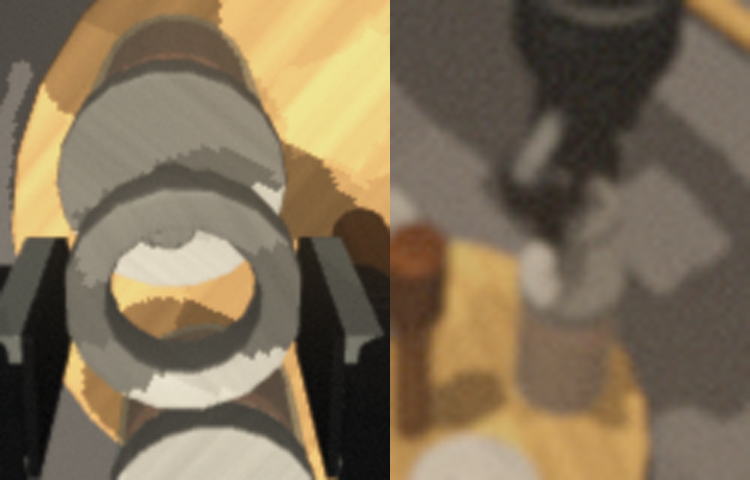

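Run:
```python
from h import *
im=cam("wrist"); o=sensors.get_obs(); M=R.from_quat(o["eef_rot"]).as_matrix()
for z in(.165,.17,.175,.18,.185):
    p=ray(im,(251,249.7),z); a=proj(im,p+.021*M[:,1]); b=proj(im,p-.021*M[:,1])
    f=proj(im,p+.021*M[:,0]); g=proj(im,p-.021*M[:,0])
    print("ztop",z,"rel tcp in tool",(M.T@(p-o["eef_pos"])).round(4),"rel knob",(M.T@(p-np.array([.578,.0997,z])))[:2].round(4),"width px",np.hypot(*(a-b)).round(1),"rows",f.round(1)[1],g.round(1)[1])
```

```text
ztop 0.165 rel tcp in tool [-0.0109  0.0009  0.0179] rel knob [-0.0117  0.0029] width px 70.4 rows 216.5 280.7
ztop 0.17 rel tcp in tool [-0.0084  0.0009  0.0129] rel knob [-0.0092  0.0029] width px 72.7 rows 215.4 281.7
ztop 0.175 rel tcp in tool [-0.0059  0.0009  0.0079] rel knob [-0.0067  0.0029] width px 75.1 rows 214.3 282.7
ztop 0.18 rel tcp in tool [-0.0034  0.0008  0.0029] rel knob [-0.0042  0.0029] width px 77.7 rows 213.0 283.8
ztop 0.185 rel tcp in tool [-0.0009  0.0008 -0.0021] rel knob [-0.0018  0.0029] width px 80.5 rows 211.6 285.0
```

step_arm(series=[[0.003,-0.002,0.006,0,0.8],[0,0,0.006,0,0.8],[0,0,0.006,0,0.8],[0,0,0,0,0.8]])

```text
time: 5.03
eef_pos: [0.5781, 0.1009, 0.1616]
eef_rot: [0.975, 0.22, -0.002, -0.0]
contact_force: [0.0, 0.4, -1.0]
grip_width: 0.0393
```

Run:
```python
from h import *
st(); im=cam("wrist")
a=cv2.resize(im["frame"][150:310,190:320],None,fx=3,fy=3,interpolation=2)
cv2.imwrite("pics/c5.png",a)
for z in (.13,.156): print(z,(proj(im,[.578,.0997,z])-[190,150])*3)
```

```text
t 5.03 pos [0.5781 0.1009 0.1616] yaw 25.4 tilt [-0.003 -0.001 -1.   ] F [ 0.   0.4 -1. ] w 0.0393 q [ 0.15  0.39  1.64 -0.    1.11  1.28]
0.13 [184.60624387 224.46121465]
0.156 [184.82629084 278.08845613]
```

View pics/c5.png

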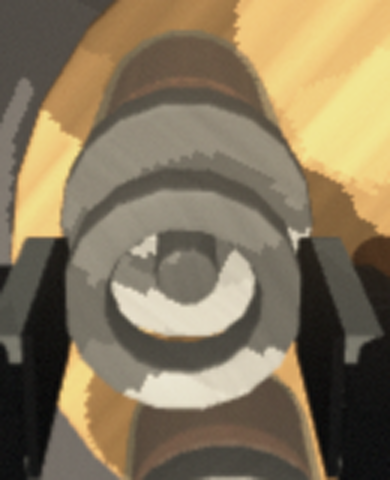

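The knob top at crop (189,275) shows well inside the ring hole, whose centre is about (183,285). I go on down, watching the force.

step_arm(series=[[0.001,0,0.006,0,0.8],[0,0,0.005,0,0.8],[0,0,0.003,0,0.8],[0,0,0,0,0.8]])

```text
time: 5.42
eef_pos: [0.5794, 0.1012, 0.1482]
eef_rot: [0.975, 0.22, -0.001, -0.0]
contact_force: [-0.5, -0.3, -1.7]
grip_width: 0.0391
```

step_arm(series=[[0,0,0.003,0,0.8],[0,0,0,0,0.8]])

```text
time: 5.58
eef_pos: [0.5798, 0.1013, 0.1459]
eef_rot: [0.975, 0.22, -0.0, 0.0]
contact_force: [-1.4, -0.2, -0.2]
grip_width: 0.039
```

step_arm(series=[[0,0,0.003,0,0.8],[0,0,0,0,0.8]])

```text
time: 5.75
eef_pos: [0.5798, 0.1013, 0.1429]
eef_rot: [0.975, 0.22, -0.0, 0.0]
contact_force: [-0.8, 0.6, -0.4]
grip_width: 0.0394
```

step_arm(series=[[0,0,0.002,0,0.8],[0,0,0,0,0.8]])

```text
time: 5.92
eef_pos: [0.5798, 0.1013, 0.141]
eef_rot: [0.975, 0.22, -0.0, 0.0]
contact_force: [0.1, -0.5, 0.1]
grip_width: 0.039
```

step_arm(series=[[0,0,0.002,0,0.8],[0,0,0,0,0.8]])

```text
time: 6.08
eef_pos: [0.5798, 0.1013, 0.139]
eef_rot: [0.975, 0.22, -0.0, 0.0]
contact_force: [-0.4, -0.9, -0.6]
grip_width: 0.0392
```

step_arm(series=[[0,0,0.002,0,0.8],[0,0,0,0,0.8]])

```text
time: 6.25
eef_pos: [0.5798, 0.1013, 0.137]
eef_rot: [0.975, 0.22, -0.0, 0.0]
contact_force: [-0.3, -0.0, 0.2]
grip_width: 0.0392
```

step_arm(series=[[0,0,0.0015,0,0.8],[0,0,0,0,0.8]])

```text
time: 6.42
eef_pos: [0.5798, 0.1013, 0.1355]
eef_rot: [0.975, 0.22, -0.0, 0.0]
contact_force: [-0.3, 0.6, -1.1]
grip_width: 0.0389
```

step_arm(series=[[0,0,0.0015,0,0.8],[0,0,0,0,0.8]])

```text
time: 6.58
eef_pos: [0.5801, 0.1013, 0.1345]
eef_rot: [0.975, 0.22, 0.0, 0.0]
contact_force: [-0.4, 0.3, 1.1]
grip_width: 0.0394
```

Run:
```python
from h import *
st(); im=cam("wrist")
a=cv2.resize(im["frame"][130:310,170:340],None,fx=3,fy=3,interpolation=2)
cv2.imwrite("pics/c6.png",a)
```

```text
t 6.58 pos [0.5801 0.1013 0.1345] yaw 25.4 tilt [ 0.  0. -1.] F [-0.4  0.3  1.1] w 0.0394 q [ 0.15  0.42  1.67 -0.    1.05  1.28]
```

View pics/c6.png

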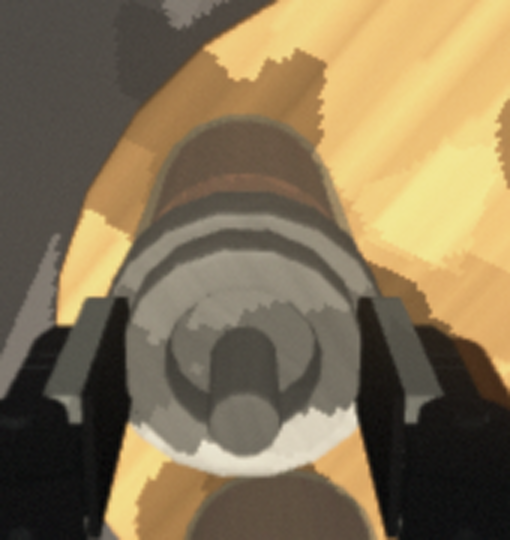

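The knob now stands through the ring near the hole's centre, and the ring is at lid level with first contact. I release it and rise straight up.

step_arm(series=[[0,0,0.0005,0,0.8],[0,0,0,0,0.4],[0,0,0,0,0.25],[0,0,0,0,0.25],[0,0,0,0,0.25]])

```text
time: 7.05
eef_pos: [0.5799, 0.1013, 0.1336]
eef_rot: [0.975, 0.22, -0.0, 0.0]
contact_force: [-0.3, 0.3, -0.0]
grip_width: 0.0638
```

step_arm(series=[[0,0,-0.01,0,0.25],[0,0,-0.025,0,0.25],[0,0,-0.04,0,0.25],[0,0,-0.035,0,0.25],[0,0,0,0,0.25]])

```text
time: 7.47
eef_pos: [0.5837, 0.1019, 0.2525]
eef_rot: [0.975, 0.22, 0.008, 0.001]
contact_force: [0.7, -0.2, 0.9]
grip_width: 0.0641
```

Run:
```python
from h import *
st(); im=cam("wrist");cv2.imwrite("pics/w7.png",im["frame"])
t=cam("top"); cv2.imwrite("pics/t7.png",t["frame"])
c=np.array([.552,.0155,.192]); print(proj(im,c),proj(im,[.578,.0997,.142]),proj(im,[.578,.0997,.13]))
h=cv2.cvtColor(im["frame"],cv2.COLOR_BGR2HSV); m=((h[...,0]<12)&(h[...,1]>100)&(h[...,2]<140)).astype(np.uint8)
n,l,s,cc=cv2.connectedComponentsWithStats(m)
for i in range(1,n):
    if s[i,4]>100: print(s[i],cc[i],ray(im,cc[i],.192))
```

```text
t 7.47 pos [0.5837 0.1019 0.2525] yaw 25.4 tilt [ 0.015  0.005 -1.   ] F [ 0.7 -0.2  0.9] w 0.0641 q [ 0.15  0.33  1.5  -0.    1.3   1.28]
[331.57034231 289.95610797] [249.08785179 199.55724627] [249.10269767 196.00725367]
[492 136  20  39 409] [503.48655257 156.90220049] [ 0.69617582 -0.04288838  0.192     ]
[454 243  58  59 759] [484.15151515 272.77865613] [ 0.61602178 -0.08628391  0.192     ]
[306 262  19  37 193] [315.58549223 282.7253886 ] [0.55227641 0.03001689 0.192     ]
```

View pics/w7.png

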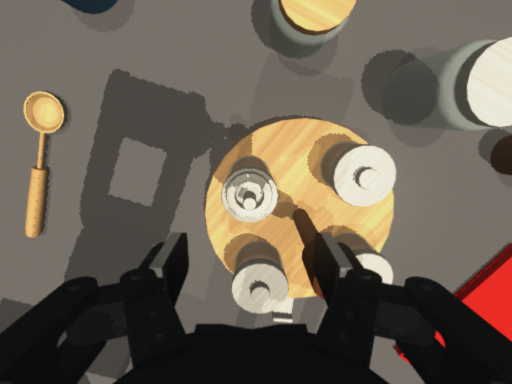

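The ring lies flat around the tall jar's knob at (251,193). Next I work out the carousel axis and the front direction from the first top picture.

Run:
```python
from h import *
import pickle
T=pickle.load(open("top.pkl","rb"));S=pickle.load(open("scene.pkl","rb"))
h=cv2.cvtColor(T["frame"],cv2.COLOR_BGR2HSV)
def lid(px,z):
    for r in grey(T,z,ray(T,px,z),.03,70,140): 
        if r[0][4]>150: return r[4][:2] 
    return ray(T,px,z)[:2]
L=[lid((226.7,190),.13),lid((259,174),.098),lid((278,204.5),.098),lid((246.5,222.5),.098)]
print(np.round(L,4)); print("axis lids",np.mean([L[1],L[3]],0),np.mean([L[0],L[2]],0))
m=((h[...,0]>8)&(h[...,0]<28)&(h[...,1]>60)).astype(np.uint8); m[:160]=0;m[245:]=0;m[:,:210]=0;m[:,300:]=0
m=cv2.morphologyEx(m,2,np.ones((3,3)))
c=max(cv2.findContours(m,0,1)[0],key=cv2.contourArea)
hull=cv2.convexHull(c)[:,0]; W=np.array([ray(T,p,.03)[:2] for p in hull.astype(float)])
print("disc",cv2.minEnclosingCircle(W.astype(np.float32)))
ax=np.array([.552,.016])
for im,box in((T,(255,232,282,256)),(S,(205,165,232,190))):
    x0,y0,x1,y1=box; hh=cv2.cvtColor(im["frame"],cv2.COLOR_BGR2HSV)[y0:y1,x0:x1]
    m=((hh[...,1]<70)&(hh[...,2]>150)).astype(np.uint8); c=max(cv2.findContours(m,0,1)[0],key=cv2.contourArea)
    r=cv2.boxPoints(cv2.minAreaRect(c))+[x0,y0]
    print("tongue box",np.round([ray(im,p,.012)[:2] for p in r],3).tolist())
    M=cv2.moments(c); p=ray(im,(M["m10"]/M["m00"]+x0,M["m01"]/M["m00"]+y0),.008)[:2]; d=p-ax
    print(p,"dir deg",np.degrees(np.arctan2(d[1],d[0]))%360)
```

```text
[[ 0.5783  0.0991]
 [ 0.6405 -0.0036]
 [ 0.5371 -0.0658]
 [ 0.4746  0.0363]]
axis lids [0.55755 0.01635] [0.5577  0.01665]
disc ((0.557685911655426, 0.0167758259922266), 0.12660643458366394)
tongue box [[0.437, -0.012], [0.447, -0.04], [0.402, -0.054], [0.393, -0.027]]
[ 0.42001323 -0.03332883] dir deg 200.49276507592594
tongue box [[0.41, -0.054], [0.395, -0.025], [0.425, -0.016], [0.44, -0.044]]
[ 0.41600967 -0.03369681] dir deg 200.0745116217278
```

Run:
```python
from h import *
st(); print(move([.5577,.0166,.245]))
```

```text
t 7.57 pos [0.5808 0.1015 0.2462] yaw 25.4 tilt [ 0.004  0.001 -1.   ] F [-0.5  0.  -0.6] w 0.0641 q [ 0.15  0.33  1.51 -0.    1.3   1.28]
[-0.0573  0.0667  0.0011]
```

step_arm(series=[[-0.0191,0.0222,0,0,0.25],[-0.0191,0.0222,0,0,0.25],[-0.0191,0.0222,0,0,0.25],[0,0,0,0,0.25],[0,0,0,0,0.25]])

```text
time: 7.98
eef_pos: [0.5558, 0.0156, 0.2427]
eef_rot: [0.976, 0.219, -0.001, -0.0]
contact_force: [0.2, 1.5, 0.1]
grip_width: 0.064
```

Run:
```python
from h import *
st(); print(move([.5577,.0166,.148])); im=cam("wrist");cv2.imwrite("pics/w8.png",im["frame"])
for z in (.142,.13): print(proj(im,[.578,.0997,z]).round(1),[ (r[0],r[3],r[4]) for r in grey(im,z,np.array([.578,.0997,0]),.03)])
print(proj(im,[.5577,.0166,.192]).round(1))
```

```text
t 7.98 pos [0.5558 0.0156 0.2427] yaw 25.3 tilt [-0.002 -0.001 -1.   ] F [0.2 1.5 0.1] w 0.064 q [0.01 0.28 1.59 0.   1.27 1.14]
[ 0.0024 -0.      0.0947]
[167.8 127.2] [([142, 94, 61, 63, 2427], array([172. , 125.8,  32.1]), array([0.5805, 0.097 , 0.142 ]))]
[171.7 126.4] [([142, 94, 61, 63, 2427], array([172. , 125.8,  32.1]), array([0.5786, 0.0996, 0.13  ]))]
[249.9 210.8]
```

View pics/w8.png

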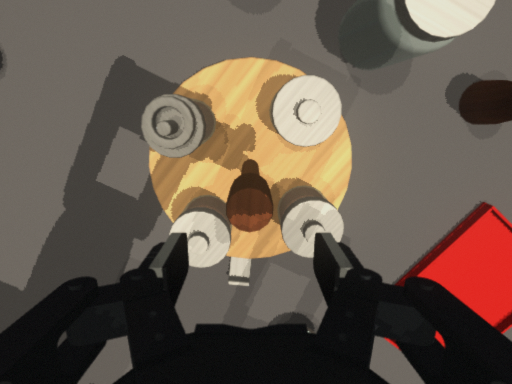

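The handle top shows at about (250,210), just as predicted, between the fingers. The ring is still flat around the knob. I go down and grip.

step_arm(series=[[0.0015,0,0.03,0,0.25],[0,0,0.035,0,0.25],[0,0,0.022,0,0.25],[0,0,0.008,0,0.25],[0,0,0,0,0.25]])

```text
time: 8.45
eef_pos: [0.5569, 0.0181, 0.1463]
eef_rot: [0.975, 0.221, -0.003, -0.001]
contact_force: [0.1, 0.6, -0.0]
grip_width: 0.064
```

step_arm(series=[[0,0,0,0,0.5],[0,0,0,0,0.9],[0,0,0,0,0.9],[0,0,0,0,0.9],[0,0,0,0,0.9]], newtons=60)

```text
time: 8.87
eef_pos: [0.5592, 0.0184, 0.1509]
eef_rot: [0.976, 0.22, 0.002, -0.001]
contact_force: [-1.0, 4.6, 6.1]
grip_width: 0.0327
```

step_arm(series=[[0,0,0,-1,0.9],[0,0,0,-2,0.9],[0,0,0,-2,0.9],[0,0,0,-2,0.9],[0,0,0,-3,0.9]])

```text
time: 9.28
eef_pos: [0.5589, 0.0188, 0.1509]
eef_rot: [0.952, 0.305, 0.002, -0.001]
contact_force: [-2.3, 6.2, 7.3]
grip_width: 0.0329
```

Run:
```python
from h import *
st(); print(sensors.get_obs()["moment"])
```

```text
t 9.28 pos [0.5589 0.0188 0.1509] yaw 35.5 tilt [ 0.004 -0.001 -1.   ] F [-2.3  6.2  7.3] w 0.0329 q [0.01 0.36 1.72 0.   1.06 0.96]
[ 1.06874346  0.42100335 -0.15187225]
```

step_arm(series=[[0,0,0,-5,0.9],[0,0,0,-5,0.9],[0,0,0,-5,0.9],[0,0,0,-5,0.9],[0,0,0,-5,0.9]])

```text
time: 9.7
eef_pos: [0.5578, 0.0197, 0.1508]
eef_rot: [0.863, 0.504, 0.002, -0.002]
contact_force: [-5.4, 10.1, 9.2]
grip_width: 0.033
```

step_arm(series=[[0,0,0,-5,0.9],[0,0,0,-5,0.9],[0,0,0,-5,0.9],[0,0,0,-5,0.9],[0,0,0,-5,0.9]])

```text
time: 10.12
eef_pos: [0.5564, 0.0202, 0.1508]
eef_rot: [0.734, 0.679, 0.001, -0.003]
contact_force: [-8.3, 10.8, 11.2]
grip_width: 0.033
```

step_arm(series=[[0,0,0,-5,0.9],[0,0,0,-5,0.9],[0,0,0,-5,0.9],[0,0,0,-5,0.9],[0,0,0,-5,0.9]])

```text
time: 10.53
eef_pos: [0.555, 0.02, 0.1508]
eef_rot: [0.569, 0.822, 0.001, -0.004]
contact_force: [-12.7, 9.8, 13.4]
grip_width: 0.0329
```

step_arm(series=[[0,0,0,-5,0.9],[0,0,0,-5,0.9],[0,0,0,-5,0.9],[0,0,0,-5,0.9],[0,0,0,-4,0.9]])

```text
time: 10.95
eef_pos: [0.5539, 0.0192, 0.1508]
eef_rot: [0.386, 0.923, 0.0, -0.004]
contact_force: [-15.3, 7.8, 16.3]
grip_width: 0.0328
```

step_arm(series=[[0,0,0,-4,0.9],[0,0,0,-4,0.9],[0,0,0,-3,0.9],[0,0,0,-2,0.9],[0,0,0,0,0.9]])

```text
time: 11.37
eef_pos: [0.5534, 0.0187, 0.1508]
eef_rot: [0.28, 0.96, -0.0, -0.005]
contact_force: [-16.0, 5.9, 16.3]
grip_width: 0.033
```

Run:
```python
from h import *
st(); ax=np.array([.5577,.0166]); a=np.radians(199.7); f=ax+.085*np.array([np.cos(a),np.sin(a)])
im=cam("top"); s=cam("scene")
print("front",f,"scene px",proj(s,[*f,.13]),proj(im,[*f,.13]))
for c,z in((im,.13),(s,.13)):
    for r in grey(c,z,np.array([*f,0]),.05,80,110): print(r[0],r[2],r[4])
def crop(i,w):
    p=proj(i,[.51,0,.1]).astype(int); return cv2.resize(i["frame"][p[1]-w:p[1]+w,p[0]-w:p[0]+w],(400,400),interpolation=2)
w=cam("wrist")["frame"]
cv2.imwrite("pics/f9.png",np.hstack([crop(s,50),cv2.resize(w,(400,300))[:,:].copy() if 0 else cv2.resize(w,(400,400))]))
```

```text
t 11.37 pos [0.5534 0.0187 0.1508] yaw 147.5 tilt [ 0.009 -0.003 -1.   ] F [-16.    5.9  16.3] w 0.033 q [ 0.01  0.35  1.73  0.    1.07 -0.99]
front [ 0.477675  -0.0120531] scene px [235.00434541 166.46349987] [261.26702486 220.70879589]
```

View pics/f9.png

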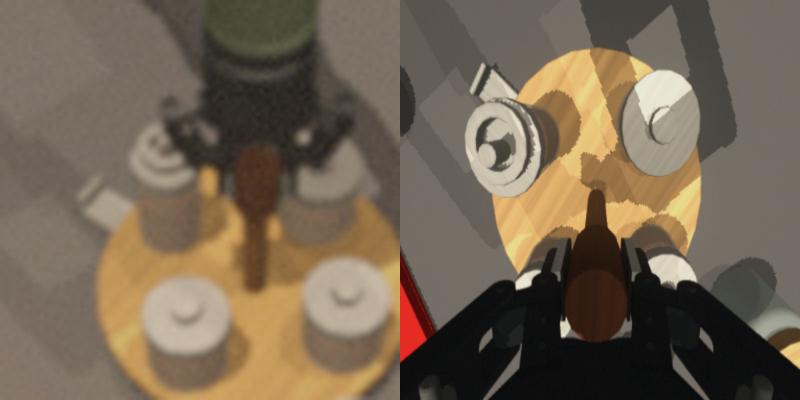

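The scene crop shows the ringed tall jar pointing at the tongue. The wrist picture shows the ring flat around the knob and the handle between the pads. I check the angle with numbers from the wrist camera.

Run:
```python
from h import *
w=cam("wrist"); st(); ax=np.array([.5577,.0166]); a=np.radians(199.7); f=np.array([*(ax+.085*np.array([np.cos(a),np.sin(a)])),0])
g=cv2.cvtColor(w["frame"],cv2.COLOR_BGR2HSV)
for z,lo in((.13,.06),):
  for v in(90,110,130):
    for r in grey(w,z,f,lo,60,v): print(v,r[0],r[2],r[4])
for p in((134,144),): print(ray(w,p,.13))
# ring circle: outer ring top approx; tongue
for r in grey(w,.012,np.array([.41,-.036,0]),.05,60,120): print("tongue",r[0],r[2])
for n,P in dict(front=[*f[:2],.13],knob=[*f[:2],.156],tip=[*(ax+.17*np.array([np.cos(a),np.sin(a)])),.024],axis=[*ax,.192]).items(): q=proj(w,P); print(n,q.round(1),"in view",[round(400+q[0]/512*400),round(q[1]/384*400)])
```

```text
t 11.57 pos [0.5534 0.0187 0.1508] yaw 147.4 tilt [ 0.009 -0.003 -1.   ] F [-15.6   5.3  15.1] w 0.0331 q [ 0.01  0.35  1.73  0.    1.07 -0.99]
90 [0, 0, 248, 316, 43655] [ 0.4615 -0.0249  0.13  ] [ 0.4717 -0.0176  0.13  ]
110 [88, 60, 22, 31, 245] [ 0.4392 -0.002   0.13  ] [ 0.4388 -0.002   0.13  ]
110 [25, 66, 156, 123, 9977] [ 0.4637 -0.0147  0.13  ] [ 0.4623 -0.0192  0.13  ]
130 [89, 60, 20, 31, 206] [ 0.4392 -0.0019  0.13  ] [ 0.439  -0.0019  0.13  ]
130 [82, 67, 99, 122, 6396] [ 0.4725 -0.0075  0.13  ] [ 0.47   -0.0038  0.13  ]
[ 0.47762214 -0.00846111  0.13      ]
tongue [88, 60, 22, 31, 223] [ 0.3963 -0.043   0.012 ]
tongue [82, 67, 99, 122, 6597] [ 0.4535 -0.0524  0.012 ]
front [129.  147.6] in view [501, 154]
knob [106.9 153.9] in view [484, 160]
tip [94.6 73.3] in view [474, 76]
axis [249.7 297.2] in view [595, 310]
```

The knob and tongue agree with the predicted front to about 1–2°, once the common camera offset is taken off. I hold for a moment so it settles, then hand in.

step_arm(series=[[0,0,0,-1,0.9],[0,0,0,0,0.9],[0,0,0,0,0.9],[0,0,0,0,0.9],[0,0,0,0,0.9]])

```text
time: 11.98
eef_pos: [0.5534, 0.0186, 0.1508]
eef_rot: [0.272, 0.962, -0.0, -0.005]
contact_force: [-16.4, 5.8, 16.6]
grip_width: 0.0328
```

Run:
```python
from h import *
st(); print(manip.hand_in())
```

```text
t 11.98 pos [0.5534 0.0186 0.1508] yaw 148.4 tilt [ 0.009 -0.003 -1.   ] F [-16.4   5.8  16.6] w 0.0328 q [ 0.01  0.35  1.73  0.    1.07 -1.01]
the job is handed in; nothing more can be done
None
```

The steel ring is on the tall jar's lid and the tall jar faces the tongue. I handed the job in at 12.0 s with the gripper still holding the central handle; hand-in gives no verdict.

- **Ring:** I picked it from the red tray, threaded it over the tall jar's knob and let go. Pictures afterwards, the last with the carousel turned to the front, show it flat around the knob.
- **Front position:** I gripped the handle at 60 N and turned it about 123°. By the gripper's turn, the jar stands at about 199° against a measured front of 199.7°. The last wrist picture agrees to 1–2°, about 3 mm against the 12 mm allowed, judged by eye after taking off a common camera offset.
- **Automatic lid check failed:** in the last pictures the colour mask could not isolate the lid, in the overhead, scene or wrist view. The front position therefore rests on the turn angle and that by-eye comparison.
- **Grip and forces:** the fingers are steady on the handle at 33 mm opening. The tool sits about 5 mm off the handle's axis, which gives a steady side-and-up load of about 24 N.
- **Bystanders:** I saw no sign that any moved, but I did not measure them at the end.
- **Picture budget:** I viewed 12 pictures, two past the budget of 10.

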